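Start three stain timers in order

ROBOT

A 6-joint arm with a two-finger parallel gripper is mounted at the origin on the work surface. World frame = base frame: x ahead of the robot, y to its left, z up, the work surface at z = 0. Lengths are in mm, angles in degrees, forces in N, time in s.
With the tool pointing down it reaches from about 350 to 850 mm from the base axis. Payload 8.1 kg.
Tool frame: the origin (TCP) lies on the centre line of the jaws, within the pads' length; the fingertips stand 14 mm ahead of it and the grasp point (between the pads) lies 5 mm behind it; z points along the fingers, y is the line along which they close (so a half turn about z gives the same grasp; the last joint's range is limited). The gripper opens to 85 mm and grips with 20 to 120 N. Pads are 22 mm wide; open, the fingers measure 114 mm over their backs; the gripper's body (76 mm by 85 mm) begins 54 mm behind the grasp point. The pads swing forward as they close: fully open they stand 13 mm farther back than shut.
Start: joints at [-81.669, 7.471, 85.268, -0, 87.261, -4.893], TCP at [137.274, -584.09, 245.292] pointing down, gripper open.
Joint ranges: [-169.43, 169.43], [-51.17, 129.36], [1.28, 143.12], [-76.62, 256.62], [0, 156.53], [-152.29, 152.29]. Speed limits (degrees/s): [136.94, 136.94, 159.86, 180, 180, 180].

INTERFACE

Orientations are given as [roll, pitch, yaw] about the fixed x, y, z axes, in that order (R = Rz(yaw) Ry(pitch) Rx(roll)).
In Python, from bench import sense, snapshot, camera_info, hand_in gives the robot as it stands. The module is installed in compiled form; this text tells all that it offers.
- The arm moves only by the tool apply_moves, never from a script. Its argument "deltas" is a list of rows, each a list of 7 numbers: the shift along the tool's x, y, z scaled (see below), then the turn, a rotation vector about the tool's x, y, z scaled (see below), then the opening, from 0 (shut) to 1 (fully open). In form: [[dx, dy, dz, ax, ay, az, claw], ...]. A call has 1 to 8 rows; each row shifts and turns the commanded pose from where the row before left it, along the tool's axes as they then stand; what a row does not reach is not made up. The controller multiplies each number of a shift by 0.03 m and each number of a turn by 0.08 rad. A row lasts 1/8 s, in which the tool goes at most 62.5 mm and 10.7 degrees, less where a joint would pass 70% of its speed; a pose out of reach is approached as far as the arm can. A call with a number of a shift or a turn outside -1 to 1 is refused whole. A call with a gripper value outside its range is refused whole. The fingers move at their own pace and stop on an object; "grip_force" is the grip in N (left out, the last holds). Time passes only in rows, so rows that do not move let the fingers close. It gives the time, the measured TCP pose, the force, the opening and the grip force at its end, in the units of the state.
- sense(): the state, without advancing time (a new reading comes with each control period).
- snapshot(name): name is "scene" or "top"; returns the picture (400x640x3 uint8, red, green, blue); there is no depth.
- camera_info(name): a dict with "vertical_fov" (degrees; the focal length in pixels is half the picture's height over the tangent of half this angle, whatever the lens; pixels are square), "cx", "cy" (the principal point, pixels), "origin" and "rotation" of the camera in the world. Camera axes: x right, y up, looking along -z (the intrinsics and any distortion apply to the point x, -y, -z); pixel columns grow to the right and rows downward; lengths in mm; the calibration is good to about 2 mm. A picture is of the moment at which its call begins. camera_info takes no time and is no camera call.
- hand_in(): hands the job in; it is judged then, once.
The state is a dict: "time": time; "joint_pos": joint angles; "qd": joint speeds; "joint_efforts": joint torques, N m; "tool_pos": TCP position; "tcp_rot": TCP orientation; "ft_force": force on the tool from outside, world axes, zero at the start; "wrist_torque": the same for the moment, N m; "finger_gap": finger opening in mm; "grip_force": force on a finger pad.
Only numpy, scipy, OpenCV 4.12 (cv2) and the standard library are available. Lean on these libraries where they do the work, as an engineer would, in place of code of your own. Each camera call takes 0.05 s, during which the arm holds its last target. There are 200 camera calls.

TASK

Start the stain timers in the order blue, then yellow, then green: with the fingertips, press the round key on top of each one lightly, until it stays about halfway down or more, but not ramming it against its stop. Leave the red timer unstarted, and do not shift, tip or lift any timer or disturb the other things on the bench.

Things in the scene. Friction and masses are not known exactly. Their poses are not given: they have to be found in the camera images.
- blue_timer: the blue bench timer: a loose blue plastic block, 62 x 62 mm and 40 mm high, 0.35 kg or so, standing on the bench, small dark display on its -x face; origin under its centre, z up. Its round key stands on top, 4 mm from the middle towards +x
- blue_key_top (a point): centre of the top face of the blue timer's round blue key, 32 mm across; the face stands 62 mm above the bench (22 mm above the case) when the key is up, and goes down with it
- blue_key (a joint): how far the blue key is pressed, m: 0 up, 0.016 against its hard stop. It starts to move at about 3 N, needs about 5 N at 9 mm and about 7 N at 15 mm, and stays where it is left (from deeper than 13 mm it springs back to 13). From 6 mm on it counts as down and the timer runs; it need not reach the stop
- yellow_timer: the yellow bench timer: a loose yellow plastic block, 62 x 62 mm and 40 mm high, 0.35 kg or so, standing on the bench, small dark display on its -x face; origin under its centre, z up. Its round key stands on top, 4 mm from the middle towards +x
- yellow_key_top (a point): centre of the top face of the yellow timer's round yellow key, 32 mm across; the face stands 62 mm above the bench (22 mm above the case) when the key is up, and goes down with it
- yellow_key (a joint): how far the yellow key is pressed, m: 0 up, 0.016 against its hard stop. It starts to move at about 3 N, needs about 5 N at 9 mm and about 7 N at 15 mm, and stays where it is left (from deeper than 13 mm it springs back to 13). From 6 mm on it counts as down and the timer runs; it need not reach the stop
- green_timer: the green bench timer: a loose green plastic block, 62 x 62 mm and 40 mm high, 0.35 kg or so, standing on the bench, small dark display on its -x face; origin under its centre, z up. Its round key stands on top, 4 mm from the middle towards +x
- green_key_top (a point): centre of the top face of the green timer's round green key, 32 mm across; the face stands 62 mm above the bench (22 mm above the case) when the key is up, and goes down with it
- green_key (a joint): how far the green key is pressed, m: 0 up, 0.016 against its hard stop. It starts to move at about 3 N, needs about 5 N at 9 mm and about 7 N at 15 mm, and stays where it is left (from deeper than 13 mm it springs back to 13). From 6 mm on it counts as down and the timer runs; it need not reach the stop
- red_timer: the red bench timer: a loose red plastic block, 62 x 62 mm and 40 mm high, 0.35 kg or so, standing on the bench, small dark display on its -x face; origin under its centre, z up. Its round key stands on top, 4 mm from the middle towards +x
- red_key_top (a point): centre of the top face of the red timer's round red key, 32 mm across; the face stands 62 mm above the bench (22 mm above the case) when the key is up, and goes down with it
- red_key (a joint): how far the red key is pressed, m: 0 up, 0.016 against its hard stop. It starts to move at about 3 N, needs about 5 N at 9 mm and about 7 N at 15 mm, and stays where it is left (from deeper than 13 mm it springs back to 13). From 6 mm on it counts as down and the timer runs; it need not reach the stop
- vial: small white-capped specimen vial, 32 mm across, 55 mm tall; origin under its centre; a bystander
- marker: white marker pen with a purple cap lying on the bench, 130 mm long and 14 mm thick, along its x axis; origin under its middle; a bystander
- cassette: pink tissue cassette lying flat, 40 x 28 x 8 mm; origin under its centre; a bystander
- jar: amber jar with a white cap, 64 mm across, 85 mm tall; origin under its centre; a bystander
- slide_box: pink slide box, 85 x 100 x 32 mm; origin under its centre; a bystander
- mouse: grey round computer mouse, 62 mm across, 34 mm tall; origin under its centre; a bystander
There are look-alikes about, which are no part of the job. Of the things like the yellow_timer, leave any that is brown or pink; of the rest the larger one is meant.

How it is judged (in metres and radians):
On the way, in this order (a step that is already met when the one before it is completed fails the run):
1. the blue key is pressed down first, yellow and green still up (value of joint blue_key above 0.006 m and value of joint each of yellow_key, green_key below 0.003 m), for 0.1 s.
2. then the yellow key, green still up (value of joint each of blue_key, yellow_key above 0.006 m and value of joint green_key below 0.003 m), for 0.1 s.
3. then the green key (value of joint each of blue_key, yellow_key, green_key above 0.006 m), for 0.1 s.
At the end, for the whole second after the job is handed in: The blue, yellow and green keys stay pressed by more than 6 mm, the red key by less than 3 mm; all four timers stand upright (within 0.1 rad) and at rest within 20 mm of where they stood (all of step 3 and value of joint red_key below 0.003 m and distance of each of blue_timer, yellow_timer, green_timer, red_timer from where it was at the start of the episode below 0.02 m and angle between each of blue_timer, yellow_timer, green_timer, red_timer's own z axis and vertical below 0.1 rad and linear speed of each of blue_timer, yellow_timer, green_timer, red_timer below 0.02 m/s); the robot touches nothing.
It fails at once if a key pressed out of turn: yellow over 3 mm before blue is down, or green before yellow is down ((value of joint yellow_key above 0.003 m and value of joint blue_key below 0.006 m) or (value of joint green_key above 0.003 m and value of joint yellow_key below 0.006 m)).
It fails at once if the red key pressed (over 3 mm) (value of joint red_key above 0.003 m).
It fails at once if a timer pushed with more than 20 N (contact force between any of blue_timer, yellow_timer, green_timer, red_timer and the arm above 20 N or contact force between any of blue_timer, yellow_timer, green_timer, red_timer and the fingers above 20 N).
It fails at once if a timer shifted more than 20 mm, lifted more than 8 mm, or tipped more than 0.25 rad (distance of any of blue_timer, yellow_timer, green_timer, red_timer from where it was at the start of the episode above 0.02 m or height (world z) of any of blue_timer, yellow_timer, green_timer, red_timer above 0.008 m or angle between any of blue_timer, yellow_timer, green_timer, red_timer's own z axis and vertical above 0.25 rad).
It fails at once if another thing on the bench moved more than 30 mm (distance of any of vial, marker, cassette, jar, slide_box, mouse from where it was at the start of the episode above 0.03 m).
It also fails if it takes over 42 s, if anything falls off the work surface, if the arm or the gripper's body presses on something with over 40 N, if the wrist force passes 120 N, or if a joint passes its speed limit or range.

## Working session

There is one attempt and no reset: what is moved stays moved. The work goes in short steps, Python scripts to look and compute and a tool call to move; the robot and the scene stay as the last step left them, time stands still between calls to the robot, and variables do not carry over. Pictures are saved under pics/ and viewed, at most 10 in all, crops included, and the job is handed in when it is done.

Besides the shell and the picture viewer there is one more tool, called after ">>>" as name(argument=value, ...) on one line, values as JSON. apply_moves: Moves the arm, as the interface text tells. Its arguments: {"type":"object","properties":{"deltas":{"type":"array"},"grip_force":{"type":"number"}},"required":["deltas"]}

```bash
mkdir -p pics; python3 - <<'E'
from bench import *
import cv2
for n in("scene","top"):
    cv2.imwrite(f"pics/{n}0.png",snapshot(n)[:,:,::-1]); print(n,camera_info(n))
print(sense())
E
```

```text
scene {'vertical_fov': 51.03717643012636, 'cx': 314.2985620784778, 'cy': 194.76880914146446, 'origin': array([1000.12717177,  413.32160213,  881.77867288]), 'rotation': array([ 38.2509813 ,  -0.8321361 , 136.60041775])}
top {'vertical_fov': 45.814545808440855, 'cx': 316.77453626396476, 'cy': 192.25632392717333, 'origin': array([ 384.77447931,   -6.95275442, 1128.58301651]), 'rotation': array([ 10.16388996,  -1.23215171, -90.03039635])}
{'time': 0.1, 'joint_pos': array([-8.16696891e+01,  7.51000711e+00,  8.53241704e+01, -2.42802939e-04,
        8.72614211e+01, -4.89320383e+00]), 'qd': array([ 0.06550346, -0.10250583, -0.15597379,  0.02301953, -0.05760889,
       -0.04419181]), 'joint_efforts': array([ 4.77475278e-04, -5.70947385e+01, -5.01944661e+01, -3.61722505e-04,
        8.12468788e-03, -2.66422643e-05]), 'tool_pos': array([ 137.19974829, -583.61314745,  244.34654189]), 'tcp_rot': array([-1.79904729e+02, -7.91281930e-03,  1.32235200e+01]), 'ft_force': array([-0.40774665, -0.54635375,  0.13036306]), 'wrist_torque': array([-0.00048534,  0.03002986, -0.03010103]), 'grip_force': 0.0, 'finger_gap': 85.13798847775152}
```

View pics/top0.png

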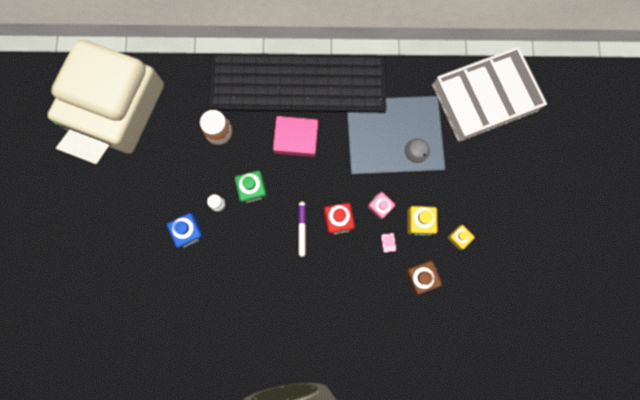

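View pics/scene0.png

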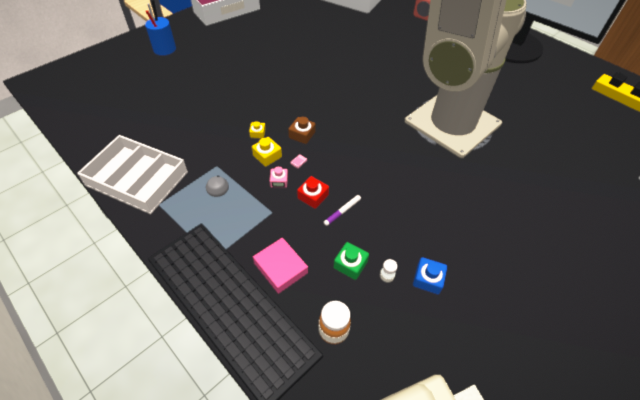

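Top view: blue (184,230), green (250,186) and red (340,217). Yellow candidates are the large yellow (423,220), small yellow (461,237), pink (381,205) and brown (424,277). The large yellow at (423,220) fits, because brown and pink are excluded and it is the larger of the other two. I'll confirm this in enlarged crops.

```bash
python3 - <<'E'
import cv2
t=cv2.imread("pics/top0.png"); s=cv2.imread("pics/scene0.png")
r=lambda a:cv2.resize(a,None,fx=6,fy=6,interpolation=cv2.INTER_CUBIC)
import numpy as np
a=np.hstack([r(t[208:253,162:207]),r(t[164:209,228:273])]);b=np.hstack([r(t[198:243,400:445]),r(t[215:260,438:483])])
cv2.imwrite("pics/ct.png",np.vstack([a,b]))
a=np.hstack([r(s[253:298,410:455]),r(s[237:282,330:375])]);b=np.hstack([r(s[128:173,244:289]),r(s[108:153,235:280])])
cv2.imwrite("pics/cs.png",np.vstack([a,b]))
E
```

```text
(no output)
```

View pics/ct.png

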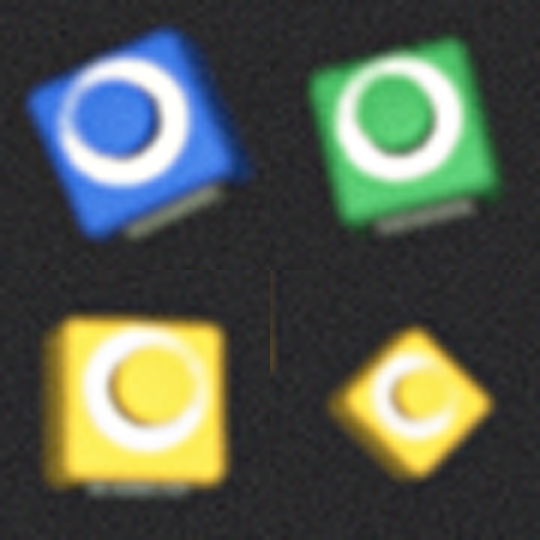

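View pics/cs.png

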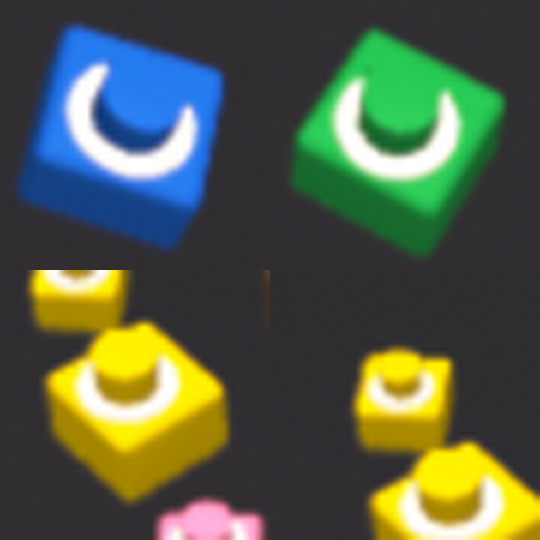

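The crops confirm it: the yellow one at top (426,217) is the large plain yellow block, and the one at (461,237) is clearly smaller. Next I'll locate the key faces from both cameras.

```bash
cat > geo.py <<'E'
import numpy as np
from bench import *
from scipy.spatial.transform import Rotation as R
def ray(n,u,v,z):
    c=camera_info(n); f=200/np.tan(np.radians(c["vertical_fov"]/2))
    d=R.from_euler("xyz",c["rotation"],degrees=True).apply([(u-c["cx"])/f,-(v-c["cy"])/f,-1])
    o=np.array(c["origin"]); return o+d*(z-o[2])/d[2]
E
python3 - <<'E'
from geo import *
print({k:v for k,v in camera_info("top").items() if k not in("origin","rotation")})
g=lambda o,p:(o[0]+(p[0]+.5)/6-.5,o[1]+(p[1]+.5)/6-.5)
for n,t,s in[("blue",g((162,208),(115,115)),g((410,253),(147,98))),("green",g((228,164),(122,112)),g((330,237),(130,98))),("yellow",g((400,198),(155,112)),g((244,128),(125,80)))]:
    print(n,ray("top",*t,62).round(1),ray("scene",*s,62).round(1))
E
```

```text
{'vertical_fov': 45.814545808440855, 'cx': 316.77453626396476, 'cy': 192.25632392717333}
blue [496.3 275.7  62. ] [496.6 281.2  62. ]
green [598.8 127.8  62. ] [600.8 129.3  62. ]
yellow [ 521.3 -277.8   62. ] [ 518.4 -279.6   62. ]
```

>>> apply_moves(deltas=[[0.5,-0.24,0.1,0,0,0,0],[0.98,-0.47,0.2,0,0,0,0],[0.98,-0.47,0.2,0,0,0,0],[0.98,-0.47,0.2,0,0,0,0],[0.98,-0.47,0.2,0,0,0,0],[0.98,-0.47,0.2,0,0,0,0],[0.98,-0.47,0.2,0,0,0,0],[0.98,-0.47,0.2,0,0,0,0]])

```text
time: 1.1
tool_pos: [329.2, -428.6, 199.7]
tcp_rot: [-180.0, -0.0, 13.3]
ft_force: [-0.2, -0.8, 0.3]
finger_gap: 0.1
grip_force: 0.0
```

>>> apply_moves(deltas=[[0.98,-0.47,0.2,0,0,0,0],[0.98,-0.47,0.2,0,0,0,0],[0.98,-0.47,0.2,0,0,0,0],[0.98,-0.47,0.2,0,0,0,0],[0.98,-0.47,0.2,0,0,0,0],[0.98,-0.47,0.2,0,0,0,0],[0.98,-0.47,0.2,0,0,0,0],[0.5,-0.24,0.1,0,0,0,0]])

```text
time: 2.1
tool_pos: [519.5, -274.6, 154.5]
tcp_rot: [-179.9, 0.0, 13.3]
ft_force: [0.1, -0.7, 0.7]
finger_gap: 0.2
grip_force: 0.0
```

>>> apply_moves(deltas=[[0.1,-0.5,0,0,0,0,0],[0.193,-1,0,0,0,0,0],[0.193,-1,0,0,0,0,0],[0.193,-1,0,0,0,0,0],[0.193,-1,0,0,0,0,0],[0.193,-1,0,0,0,0,0],[0.193,-1,0,0,0,0,0],[0.193,-1,0,0,0,0,0]])

```text
time: 3.1
tool_pos: [508.7, -47.2, 155.6]
tcp_rot: [180.0, -0.0, 13.2]
ft_force: [0.3, 0.3, -0.1]
finger_gap: 0.2
grip_force: 0.0
```

>>> apply_moves(deltas=[[0.193,-1,0,0,0,0,0],[0.193,-1,0,0,0,0,0],[0.193,-1,0,0,0,0,0],[0.193,-1,0,0,0,0,0],[0.193,-1,0,0,0,0,0],[0.193,-1,0,0,0,0,0],[0.193,-1,0,0,0,0,0],[0.193,-1,0,0,0,0,0]])

```text
time: 4.1
tool_pos: [499.1, 196.7, 155.6]
tcp_rot: [180.0, -0.0, 13.2]
ft_force: [0.8, -0.1, 0.1]
finger_gap: 0.0
grip_force: 0.0
```

>>> apply_moves(deltas=[[0.193,-1,0,0,0,0,0],[0.193,-1,0,0,0,0,0],[0.1,-0.5,0.3,0,0,0,0],[0,0,0.6,0,0,0,0],[0,0,0.5,0,0,0,0],[0,0,0,0,0,0,0]])

```text
time: 4.85
tool_pos: [495.3, 270.9, 110.5]
tcp_rot: [179.9, 0.3, 13.2]
ft_force: [-0.2, -0.4, 0.2]
finger_gap: -0.5
grip_force: 0.0
```

>>> apply_moves(deltas=[[0.09,-0.24,0.4,0,0,0,0],[0,0,0.2,0,0,0,0],[0,0,0,0,0,0,0]])

```text
time: 5.22
tool_pos: [497.5, 280.2, 94.6]
tcp_rot: [180.0, 0.1, 13.2]
ft_force: [-0.3, -0.3, 0.4]
finger_gap: 0.2
grip_force: 0.0
```

```bash
python3 - <<'E'
from bench import *
import cv2,numpy as np
r=lambda a:cv2.resize(a[:,:,::-1],None,fx=5,fy=5,interpolation=cv2.INTER_CUBIC)
cv2.imwrite("pics/b1.png",np.hstack([r(snapshot("scene")[225:305,390:470]),r(snapshot("top")[190:270,145:225])]))
print(sense()["tool_pos"],sense()["ft_force"])
E
```

```text
[497.93119429 280.33917744  95.43742257] [ 0.0262035  -0.30792469  1.03613714]
```

View pics/b1.png

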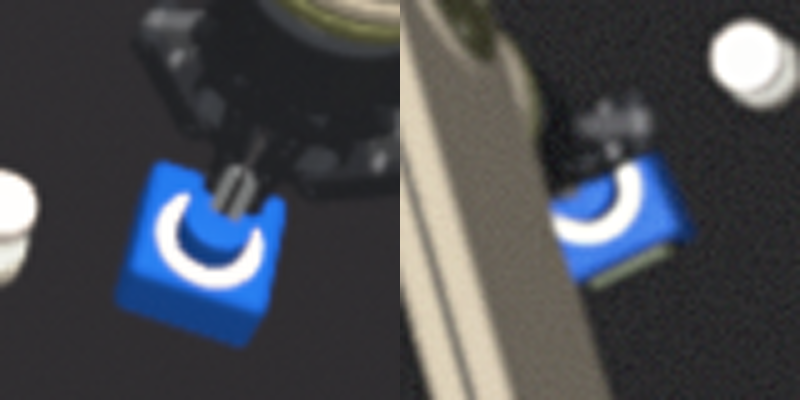

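>>> apply_moves(deltas=[[0,0,0.25,0,0,0,0],[0,0,0.2,0,0,0,0],[0,0,0.06,0,0,0,0],[0,0,0.06,0,0,0,0],[0,0,0,0,0,0,0]])

```text
time: 5.95
tool_pos: [497.8, 280.3, 78.1]
tcp_rot: [180.0, 0.0, 13.2]
ft_force: [0.2, -0.2, -0.5]
finger_gap: 0.1
grip_force: 0.0
```

>>> apply_moves(deltas=[[0,0,0.06,0,0,0,0],[0,0,0.06,0,0,0,0],[0,0,0,0,0,0,0]])

```text
time: 6.32
tool_pos: [498.1, 280.4, 74.8]
tcp_rot: [-180.0, -0.0, 13.2]
ft_force: [0.3, 0.9, 1.3]
finger_gap: -0.1
grip_force: 0.6
```

>>> apply_moves(deltas=[[0,0,0.06,0,0,0,0],[0,0,0,0,0,0,0]])

```text
time: 6.58
tool_pos: [498.0, 280.4, 72.9]
tcp_rot: [-180.0, -0.0, 13.2]
ft_force: [1.1, 0.0, 2.6]
finger_gap: -0.0
grip_force: 1.2
```

>>> apply_moves(deltas=[[0,0,0.06,0,0,0,0],[0,0,0.06,0,0,0,0],[0,0,0,0,0,0,0]])

```text
time: 6.95
tool_pos: [498.0, 280.4, 69.2]
tcp_rot: [-180.0, -0.0, 13.2]
ft_force: [0.9, 1.3, 2.5]
finger_gap: -0.4
grip_force: 1.2
```

>>> apply_moves(deltas=[[0,0,0.06,0,0,0,0],[0,0,0,0,0,0,0]])

```text
time: 7.2
tool_pos: [498.0, 280.4, 67.4]
tcp_rot: [-180.0, -0.0, 13.2]
ft_force: [1.4, 0.4, 3.1]
finger_gap: -0.1
grip_force: 1.5
```

>>> apply_moves(deltas=[[0,0,0.05,0,0,0,0],[0,0,0.05,0,0,0,0],[0,0,0,0,0,0,0],[0,0,0,0,0,0,0]])

```text
time: 7.7
tool_pos: [498.0, 280.4, 64.5]
tcp_rot: [-180.0, -0.0, 13.2]
ft_force: [1.4, 0.9, 4.5]
finger_gap: 0.0
grip_force: 2.2
```

```bash
python3 - <<'E'
from bench import *
import cv2,numpy as np
r=lambda a:cv2.resize(a[:,:,::-1],None,fx=6,fy=6,interpolation=cv2.INTER_CUBIC)
cv2.imwrite("pics/b2.png",r(snapshot("scene")[225:305,390:470]))
print(sense()["tool_pos"],sense()["ft_force"])
E
```

```text
[498.04443467 280.40736476  64.5479401 ] [1.08350403 0.64505899 4.50415318]
```

View pics/b2.png

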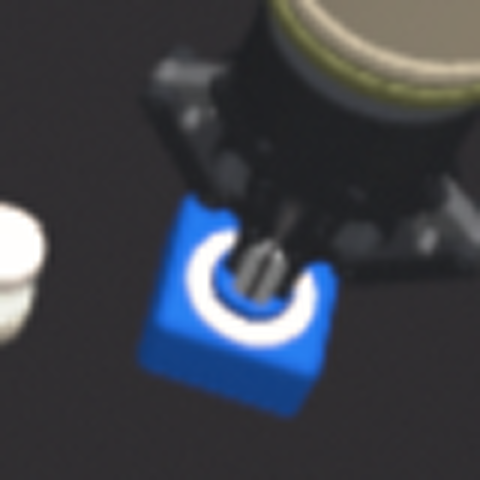

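The blue key is clearly down (about 10 mm, with a force around 4.5 N). Now I'll lift and go to yellow.

>>> apply_moves(deltas=[[0,0,-0.2,0,0,0,0],[0,0,-0.8,0,0,0,0],[0,0,-0.8,0,0,0,0],[-0.1,0.5,-0.3,0,0,0,0],[-0.195,1,0,0,0,0,0],[-0.195,1,0,0,0,0,0],[-0.195,1,0,0,0,0,0],[-0.195,1,0,0,0,0,0]])

```text
time: 8.75
tool_pos: [502.0, 140.8, 126.3]
tcp_rot: [180.0, 0.1, 13.2]
ft_force: [-0.3, -0.1, 0.5]
finger_gap: -0.2
grip_force: 0.0
```

>>> apply_moves(deltas=[[-0.195,1,0,0,0,0,0],[-0.195,1,0,0,0,0,0],[-0.195,1,0,0,0,0,0],[-0.195,1,0,0,0,0,0],[-0.195,1,0,0,0,0,0],[-0.195,1,0,0,0,0,0],[-0.195,1,0,0,0,0,0],[-0.195,1,0,0,0,0,0]])

```text
time: 9.75
tool_pos: [510.9, -103.0, 126.3]
tcp_rot: [-180.0, 0.1, 13.2]
ft_force: [0.1, 0.7, -0.2]
finger_gap: 0.2
grip_force: 0.0
```

>>> apply_moves(deltas=[[-0.195,1,0,0,0,0,0],[-0.195,1,0,0,0,0,0],[-0.195,1,0,0,0,0,0],[-0.195,1,0,0,0,0,0],[-0.195,1,0,0,0,0,0],[-0.15,0.8,0,0,0,0,0],[0,0,0,0,0,0,0],[0,0,0,0,0,0,0]])

```text
time: 10.75
tool_pos: [518.9, -278.1, 126.9]
tcp_rot: [-179.9, 0.0, 13.2]
ft_force: [0.2, 0.3, -0.2]
finger_gap: -0.1
grip_force: 0.0
```

>>> apply_moves(deltas=[[0.02,0.04,0.6,0,0,0,0],[0,0,0.6,0,0,0,0],[0,0,0.25,0,0,0,0],[0,0,0.1,0,0,0,0],[0,0,0.06,0,0,0,0],[0,0,0,0,0,0,0]])

```text
time: 11.5
tool_pos: [520.4, -279.8, 79.5]
tcp_rot: [180.0, -0.0, 13.2]
ft_force: [1.3, 0.2, -0.2]
finger_gap: 0.3
grip_force: 0.0
```

```bash
python3 - <<'E'
from bench import *
import cv2,numpy as np
r=lambda a:cv2.resize(a[:,:,::-1],None,fx=5,fy=5,interpolation=cv2.INTER_CUBIC)
cv2.imwrite("pics/y1.png",np.hstack([r(snapshot("scene")[105:185,225:305]),r(snapshot("top")[175:255,385:465])]))
print(sense()["tool_pos"],sense()["ft_force"])
E
```

```text
[ 520.49603342 -279.87986965   79.67023171] [ 0.36919939 -0.76103769  0.19733465]
```

View pics/y1.png

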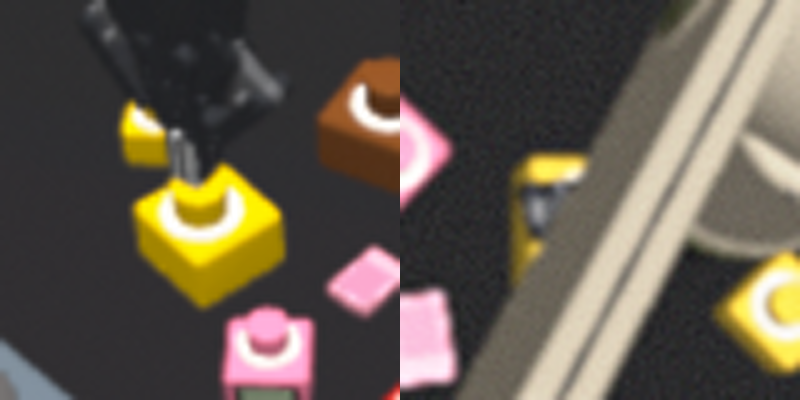

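The yellow tip is aligned: the bright strip is the pads' +x side face, about 7 mm to the left as expected. Pressing.

>>> apply_moves(deltas=[[0,0,0.06,0,0,0,0],[0,0,0.06,0,0,0,0],[0,0,0.06,0,0,0,0],[0,0,0.06,0,0,0,0],[0,0,0,0,0,0,0]])

```text
time: 12.22
tool_pos: [520.3, -279.7, 71.9]
tcp_rot: [180.0, -0.0, 13.2]
ft_force: [0.1, 0.2, 2.4]
finger_gap: -0.0
grip_force: 1.1
```

>>> apply_moves(deltas=[[0,0,0.06,0,0,0,0],[0,0,0.06,0,0,0,0],[0,0,0.06,0,0,0,0],[0,0,0,0,0,0,0],[0,0,0,0,0,0,0]])

```text
time: 12.85
tool_pos: [520.3, -279.7, 66.4]
tcp_rot: [180.0, -0.0, 13.2]
ft_force: [-0.5, -0.1, 2.5]
finger_gap: 0.0
grip_force: 1.4
```

>>> apply_moves(deltas=[[0,0,0.06,0,0,0,0],[0,0,0,0,0,0,0],[0,0,0,0,0,0,0]])

```text
time: 13.22
tool_pos: [520.3, -279.7, 64.8]
tcp_rot: [180.0, -0.0, 13.2]
ft_force: [0.5, -1.0, 4.5]
finger_gap: 0.2
grip_force: 2.0
```

>>> apply_moves(deltas=[[0,0,-0.2,0,0,0,0],[0,0,-0.8,0,0,0,0],[0,0,-0.8,0,0,0,0],[0.226,-0.5,-0.3,0,0,0,0],[0.452,-1,0,0,0,0,0],[0.452,-1,0,0,0,0,0],[0.452,-1,0,0,0,0,0],[0.452,-1,0,0,0,0,0]])

```text
time: 14.22
tool_pos: [548.1, -131.9, 126.7]
tcp_rot: [-179.9, 0.1, 13.2]
ft_force: [0.8, 0.7, 0.0]
finger_gap: 0.4
grip_force: 0.0
```

>>> apply_moves(deltas=[[0.452,-1,0,0,0,0,0],[0.452,-1,0,0,0,0,0],[0.452,-1,0,0,0,0,0],[0.452,-1,0,0,0,0,0],[0.452,-1,0,0,0,0,0],[0.452,-1,0,0,0,0,0],[0.452,-1,0,0,0,0,0],[0.452,-1,0,0,0,0,0]])

```text
time: 15.22
tool_pos: [598.3, 126.3, 126.6]
tcp_rot: [-180.0, 0.1, 13.3]
ft_force: [0.4, 0.1, -0.5]
finger_gap: 0.2
grip_force: 0.0
```

>>> apply_moves(deltas=[[0.07,-0.14,0,0,0,0,0],[0,0,0.2,0,0,0,0],[0,0,0.4,0,0,0,0],[0,0,0.2,0,0,0,0],[0,0,0,0,0,0,0]])

```text
time: 15.85
tool_pos: [599.7, 128.0, 102.4]
tcp_rot: [-180.0, 0.1, 13.2]
ft_force: [-0.7, -0.3, 0.0]
finger_gap: -0.2
grip_force: 0.0
```

>>> apply_moves(deltas=[[0,0,0.4,0,0,0,0],[0,0,0.25,0,0,0,0],[0,0,0.1,0,0,0,0],[0,0,0,0,0,0,0]])

```text
time: 16.35
tool_pos: [600.2, 128.8, 80.8]
tcp_rot: [-180.0, 0.0, 13.2]
ft_force: [-0.4, 0.8, 1.0]
finger_gap: 0.2
grip_force: 0.0
```

```bash
python3 - <<'E'
from bench import *
import cv2,numpy as np
r=lambda a:cv2.resize(a[:,:,::-1],None,fx=5,fy=5,interpolation=cv2.INTER_CUBIC)
cv2.imwrite("pics/g1.png",np.hstack([r(snapshot("scene")[210:290,310:390]),r(snapshot("top")[145:225,210:290])]))
print(sense()["tool_pos"],sense()["ft_force"])
E
```

```text
[600.68174155 128.82695975  81.46162366] [-0.41917674  0.85793812 -0.58541734]
```

View pics/g1.png

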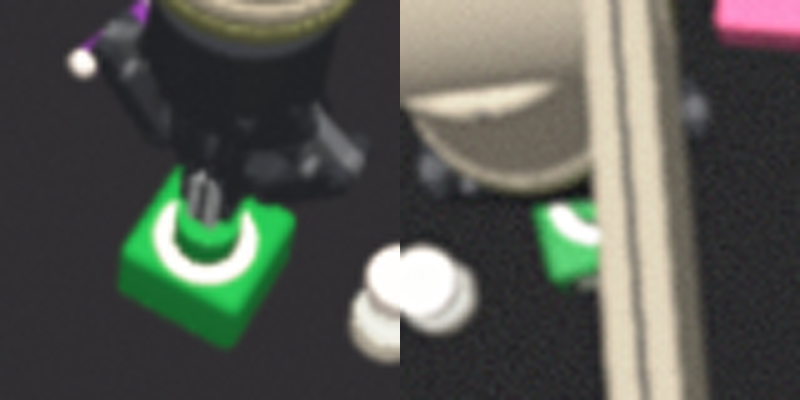

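The fingertips are centred over the green key. Pressing from 81 down to about 65.

>>> apply_moves(deltas=[[0,0,0.08,0,0,0,0],[0,0,0.08,0,0,0,0],[0,0,0.06,0,0,0,0],[0,0,0.06,0,0,0,0],[0,0,0,0,0,0,0]])

```text
time: 17.08
tool_pos: [600.6, 128.8, 72.8]
tcp_rot: [180.0, -0.0, 13.2]
ft_force: [-1.0, 0.5, 1.6]
finger_gap: -0.3
grip_force: 1.1
```

>>> apply_moves(deltas=[[0,0,0.06,0,0,0,0],[0,0,0.06,0,0,0,0],[0,0,0.06,0,0,0,0],[0,0,0,0,0,0,0],[0,0,0,0,0,0,0]])

```text
time: 17.7
tool_pos: [600.6, 128.8, 67.3]
tcp_rot: [-180.0, -0.0, 13.2]
ft_force: [0.4, -0.0, 2.8]
finger_gap: -0.0
grip_force: 1.3
```

>>> apply_moves(deltas=[[0,0,0.06,0,0,0,0],[0,0,0.03,0,0,0,0],[0,0,0,0,0,0,0],[0,0,0,0,0,0,0]])

```text
time: 18.2
tool_pos: [600.6, 128.8, 64.9]
tcp_rot: [180.0, -0.0, 13.2]
ft_force: [-1.2, -0.1, 4.4]
finger_gap: -0.1
grip_force: 2.6
```

>>> apply_moves(deltas=[[0,0,-0.2,0,0,0,0],[0,0,-0.8,0,0,0,0],[0,0,-1,0,0,0,0],[0,0,-1,0,0,0,0],[0,0,-1,0,0,0,0],[-0.3,0.8,-1,0,0,0,0],[-0.5,1,-0.5,0,0,0,0],[-0.5,1,0,0,0,0,0]])

```text
time: 19.2
tool_pos: [582.3, 37.3, 231.7]
tcp_rot: [180.0, -0.2, 13.3]
ft_force: [0.9, 0.5, -0.6]
finger_gap: 0.0
grip_force: 0.0
```

>>> apply_moves(deltas=[[-0.5,1,0,0,0,0,0],[-0.5,1,0,0,0,0,0],[-0.3,0.5,0,0,0,0,0],[0,0,0,0,0,0,0],[0,0,0,0,0,0,0]])

```text
time: 19.82
tool_pos: [561.1, -43.0, 229.7]
tcp_rot: [-180.0, -0.0, 13.2]
ft_force: [-0.3, -0.2, -0.3]
finger_gap: -0.3
grip_force: 0.0
```

```bash
python3 - <<'E'
from bench import *
import cv2,numpy as np
r=lambda a:cv2.resize(a[:,:,::-1],None,fx=4,fy=4,interpolation=cv2.INTER_CUBIC)
s=snapshot("scene");t=snapshot("top")
cv2.imwrite("pics/end.png",np.vstack([np.hstack([r(a[y-30:y+30,x-30:x+30]) for a,x,y in v]) for v in [[(s,432,276),(s,352,260),(s,267,150)],[(t,184,230),(t,250,186),(t,423,220)]]]))
print(sense()["tool_pos"])
E
```

```text
[561.12407247 -42.78965861 229.64546272]
```

View pics/end.png

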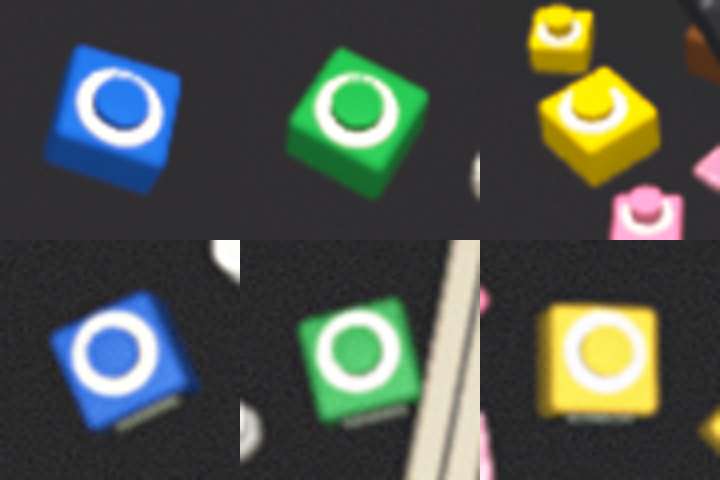

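The blue, green and yellow keys are all low in their rings, and no timer has moved. Handing in.

```bash
python3 -c "
from bench import *
print(hand_in())"
```

```text
the job is handed in; nothing more can be done
None
```

I pressed the blue, yellow and green keys in that order, each about 10 mm down at around 4.5 N, never went near the red key, and handed the job in at about 20 s; `hand_in()` gave no verdict.

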